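# Put the fossil vertebra away in the push-latch tray

## Task

Set the brown fossil vertebra down gently, standing upright as it does now, in the lined compartment of the open blue tray. Then press the tray straight in by its front lip, without ramming it, until the push-push latch catches, let go and leave it alone for a second to see that it stays in. Finally hook a fingertip behind the front lip (do not pinch the lip) and give a light, steady outward tug to prove that the latch holds, and leave the tray latched with nothing touching it and the other things undisturbed.

Things in the scene. Friction and masses are not known exactly. Their poses are not given: they have to be found in the camera images.
- vertebra_center (a point): centre, half-way up, of the fossil vertebra to put away: a brown spool 36 mm in diameter and 26 mm tall standing on its flat end, with a ridge 26 x 7 mm and 6 mm high along its x axis on top (32 mm tall in all; this point is 16 mm above its underside); its z axis points up; about 60 g. It stands on the black foam mat, among a grey jaw piece and a small tooth.
- vertebra: the same vertebra; origin at the centre of its underside
- tray (a joint): how far the blue tray is pushed in (m): 0 = fully out, where its spring holds it at the start; 0.080 = latched; 0.0885 = hard stop. A slow press takes 8 to 10 N (the spring gives 3 N out, 6 N in). Pressed to 0.087 or more and let go, it comes back to 0.080 and stays; pressed less, it springs out again. Pressing it to the stop once more releases it.
- tray_bed (a point): on the floor of the tray's lined compartment, in its middle; moves with the tray. Compartment: 80 mm along x, 112 mm along y inside, open above, walls 16 mm high, floor 20 mm above the table. x axis: direction in which the tray is pushed in; z up. Out, it lies wholly in front of the housing; pushed in, it passes under the housing's opening, 50 mm above its floor.
- lip_front: outer half of the tray's front lip, an upright blue wall 120 mm wide (along y), 10 mm thick in all, from 4 to 52 mm above the table. Origin: centre of its front (outer) face, 28 mm above the table; x axis: direction in which the tray is pushed in; z up. Press here.
- lip_back: inner half of the same lip; origin at the centre of its rear face, 28 mm above the table, same axes. Behind it (+x) is an open finger trough 44 mm long, 112 mm wide, floor 20 mm above the table, still in front of the housing when the tray is latched. To tug, push on this rear face towards -x with about 2 to 15 N; latched, the tray then moves under 2 mm.
- unit: grey steel housing of the tray, fixed; origin on the table, x axis: the direction in which the tray is pushed in. The housing stands 90 to 215 mm along +x from the origin, 140 mm wide, its top 78 mm above the table.
- mat: black foam mat 210 x 210 mm, 15 mm thick, fixed, on the table; origin at the centre of its underside
- jaw: grey jaw piece on the mat, 62 x 15 mm, 32 mm tall; to be left alone; origin at the centre of its underside
- tooth: tooth with pale root on the mat, 55 x 16 mm, 12 mm tall; to be left alone; origin under its middle
- bottle: small bottle, 40 mm in diameter, 95 mm tall; to be left alone; origin at the centre of its underside
- jar: amber jar, 56 mm in diameter, 60 mm tall; to be left alone; origin at the centre of its underside
- brush: brush 170 mm long lying on the table; to be left alone; origin near its middle
Not all that is in view belongs to the job. There is more than one size of the vertebra; the job needs the smallest.

How it is judged:
By the outcome, as a careful person would: the job done as asked, in the order asked, and still so for the second after the job is handed in, with the robot touching nothing.
It also fails if it takes over 67 s, if anything falls off the work surface, if the arm or the gripper's body presses on something with over 40 N, if the wrist force passes 120 N, or if a joint passes its speed limit or range.

## Robot

A 6-joint arm with a two-finger parallel gripper is mounted at the origin on the work surface. World frame = base frame: x ahead of the robot, y to its left, z up, the work surface at z = 0. Lengths are in m, angles in rad, forces in N, time in s.
With the tool pointing down it reaches from about 0.35 to 0.85 m from the base axis. Payload 8.1 kg.
Tool frame: the origin (TCP) lies at the centre of the arm's flange, where the gripper is bolted on; the fingertips stand 186 mm ahead of it and the grasp point (between the pads) lies 167 mm ahead of it; z points along the fingers, y is the line along which they close (so a half turn about z gives the same grasp; the last joint's range is limited). The gripper opens to 93 mm and grips with 3 to 60 N. Pads are 15 mm wide; open, the fingers measure 128 mm over their backs; the gripper's body (75 mm by 188 mm) begins 65 mm behind the grasp point.
Start: joints at [-1.255, 0.13, 1.488, -0, 1.523, -0.085], TCP at [0.234, -0.552, 0.405] pointing down, gripper open.
Joint ranges: [-2.96, 2.96], [-0.89, 2.26], [0.02, 2.5], [-1.34, 4.48], [0, 2.73], [-2.66, 2.66]. Speed limits (rad/s): [2.39, 2.39, 2.79, 3.14, 3.14, 3.14].

## Interface

Orientations are given as a rotation vector (axis times angle).
In Python, from plant import robot gives the robot as it stands.
- The arm moves only by the tool apply_moves, never from a script. Its argument "series" is a list of rows, each a list of 2 entries, a list of its own where there are three numbers: the shift along the tool's x, y, z in mm, then the turn, a rotation vector about the tool's x, y, z in rad. A call has 1 to 12 rows; each row shifts and turns the commanded pose from where the row before left it, along the tool's axes as they then stand; what a row does not reach is not made up. A row lasts 1/12 s, in which the tool goes at most 41.7 mm and 7.16 degrees, less where a joint would pass 70% of its speed; a pose out of reach is approached as far as the arm can. A call is refused whole if a number of a shift passes 41.7 or a number of a turn 0.125, either way. A call with a gripper value outside its range is refused whole. "claw" is the opening, from 0 (shut) to 1 (fully open), set as the call begins (left out, the last holds). The fingers move at their own pace and stop on an object; "newtons" is the grip in N (left out, the last holds). Time passes only in rows, so rows that do not move let the fingers close. It gives the time, the measured TCP pose, the force, the opening and the grip force at its end, in the units of the state.
- robot.read_state(): the state, without advancing time (a new reading comes with each control period).
- robot.read_camera(name): name is "side" or "top"; returns (picture, depth): 384x512x3 uint8, blue, green, red; 384x512 float32, m along the optical axis (not along the pixel's ray), 0 where there is no reading.
- robot.calibration(name): a dict with "fx", "fy", "cx", "cy" (pixels), "extrinsics" (4x4, takes a point from world to camera coordinates). Camera axes: x right, y down, z forward; pixel columns grow to the right and rows downward; lengths in m; the calibration is good to about 2 mm. A picture is of the moment at which its call begins. calibration takes no time and is no camera call.
- robot.close_job(): hands the job in; it is judged then, once.
The state is a dict: "t": time; "q": joint angles; "dq": joint speeds; "joint_torque": joint torques, N m; "tool_pos": TCP position; "orientation": TCP orientation; "force": force on the tool from outside, world axes, zero at the start; "wrist_torque": the same for the moment, N m; "opening": finger opening in m; "gripper_force": force on a finger pad.
Only numpy, scipy, OpenCV 4.12 (cv2) and the standard library are available. Lean on these libraries where they do the work, as an engineer would, in place of code of your own. Each camera call takes 0.05 s, during which the arm holds its last target. There are 200 camera calls.

## Working session

There is one attempt and no reset: what is moved stays moved. The work goes in short steps, Python scripts to look and compute and a tool call to move; the robot and the scene stay as the last step left them, time stands still between calls to the robot, and variables do not carry over. Pictures are saved under pics/ and viewed, at most 10 in all, crops included, and the job is handed in when it is done.

Besides the shell and the picture viewer there is one more tool, called in YAML: its name, and indented under it one key for each argument. apply_moves: Moves the arm, as the interface text tells. Its arguments: {"type":"object","properties":{"series":{"type":"array"},"claw":{"type":"number"},"newtons":{"type":"number"}},"required":["series"]}

```bash
mkdir -p pics; cat > h.py <<'E'
import numpy as np, cv2
from plant import robot
from scipy.spatial.transform import Rotation as R
def cloud(name):
    im,d=robot.read_camera(name); c=robot.calibration(name)
    v,u=np.mgrid[:384,:512]
    P=np.stack([(u-c['cx'])/c['fx']*d,(v-c['cy'])/c['fy']*d,d],-1)
    E=np.array(c['extrinsics']); W=(P-E[:3,3])@E[:3,:3]
    W[d==0]=np.nan
    return im,W
E
python3 - <<'E'
from h import *
for n in ('top','side'):
    im,W=cloud(n); cv2.imwrite(f'pics/{n}0.png',im); np.save(f'{n}0.npy',W)
s=robot.read_state(); print(s['tool_pos'],s['orientation'],s['force'],R.from_rotvec(s['orientation']).as_matrix().round(3))
E
```

```text
[ 0.23404774 -0.55226228  0.40380537] [-3.07715026e+00 -6.25018388e-01  2.79884769e-04] [-0.02036382 -0.88690813 -0.51968846] [[ 0.921  0.39  -0.   ]
 [ 0.39  -0.921  0.002]
 [ 0.    -0.002 -1.   ]]
```

View pics/top0.png

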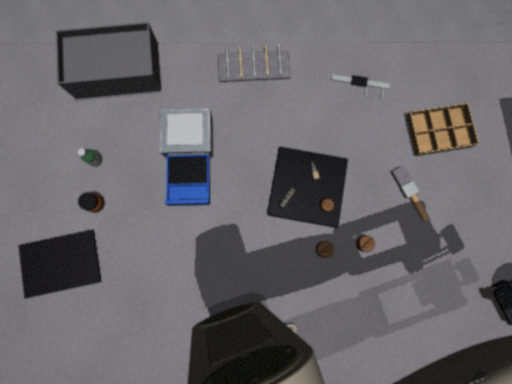

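View pics/side0.png

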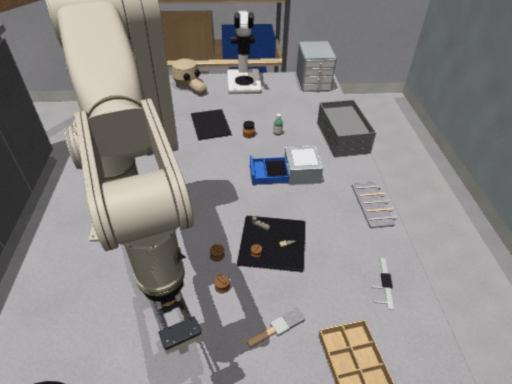

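The top view shows the mat vertebra at about (327,204), the jaw at (288,197) and the tooth at (315,170). The blue tray is at (188,180), with its front lip at about row 202 and the housing above it at (186,130).

```bash
python3 - <<'E'
from h import *
W=np.load('top0.npy'); im=cv2.imread('pics/top0.png'); hsv=cv2.cvtColor(im,cv2.COLOR_BGR2HSV)
def box(m,name):
    P=W[m]; P=P[~np.isnan(P[:,0])]
    r=cv2.minAreaRect((P[:,:2]*1000).astype(np.float32)); print(name,len(P),'rect mm',r,'mean',P.mean(0).round(4),'z',np.percentile(P[:,2],[5,50,95]).round(3)); return P
def win(u0,u1,v0,v1):
    m=np.zeros((384,512),bool); m[v0:v1,u0:u1]=1; return m
z=W[...,2]
box(win(317,338,195,215)&(z>.034),'vert'); box(win(317,338,195,215)&(z>.0435),'ridge')
box(win(275,302,183,212)&(z>.03),'jaw'); box(win(305,325,155,183)&(z>.019),'tooth')
blue=(hsv[...,0]>100)&(hsv[...,0]<130)&(hsv[...,1]>150)
box(win(160,215,150,210)&blue,'tray'); box(win(160,215,190,210)&(z>.045),'lip')
box(win(155,215,100,160)&(z>.06),'housing')
print(z[195:214,317:338:2].round(3))
for v in range(150,208,2): print(v,W[v,188].round(3),im[v,188])
big=cv2.resize(np.hstack([im[145:240,260:355],im[130:225,140:235]]),None,fx=4,fy=4,interpolation=cv2.INTER_CUBIC); cv2.imwrite('pics/crop0.png',big)
E
```

```text
vert 121 rect mm ((432.5447998046875, -201.6908721923828), (31.960927963256836, 34.229942321777344), 87.35529327392578) mean [ 0.4328 -0.2022  0.0403] z [0.036 0.04  0.046]
ridge 24 rect mm ((431.2357482910156, -202.28604125976562), (23.637184143066406, 13.370024681091309), 54.66792678833008) mean [ 0.4323 -0.2028  0.0449] z [0.044 0.045 0.046]
jaw 60 rect mm ((453.873779296875, -88.78369140625), (12.412925720214844, 60.37323760986328), 55.0640983581543) mean [ 0.4503 -0.0865  0.0381] z [0.03  0.037 0.046]
tooth 72 rect mm ((535.671142578125, -173.18174743652344), (51.02196502685547, 15.257394790649414), 6.8221755027771) mean [ 0.5316 -0.1722  0.0238] z [0.02  0.024 0.027]
tray 1087 rect mm ((509.58526611328125, 196.6126708984375), (142.2269287109375, 127.85658264160156), 0.3788345456123352) mean [0.4868 0.1941 0.0272] z [0.016 0.021 0.051]
lip 169 rect mm ((444.0266418457031, 192.04164123535156), (10.277423858642578, 119.63563537597656), 0.910300612449646) mean [0.4438 0.1911 0.0506] z [0.048 0.051 0.054]
housing 2217 rect mm ((641.3505859375, 195.48898315429688), (126.4342269897461
[... 1761 characters left out ...]
170 [0.54  0.195 0.02 ] [25 24 25]
172 [0.534 0.195 0.018] [23 22 22]
174 [0.528 0.194 0.023] [28 26 27]
176 [0.522 0.195 0.019] [34 29 29]
178 [0.516 0.194 0.022] [28 25 25]
180 [0.511 0.194 0.02 ] [32 29 30]
182 [0.505 0.195 0.017] [52 33 26]
184 [0.496 0.191 0.036] [126  67  38]
186 [0.493 0.195 0.016] [148  72  40]
188 [0.488 0.194 0.017] [182  94  52]
190 [0.482 0.194 0.017] [182  92  50]
192 [0.476 0.194 0.018] [182  91  49]
194 [0.47  0.194 0.018] [184  95  54]
196 [0.464 0.194 0.018] [181  91  48]
198 [0.458 0.193 0.02 ] [156  79  42]
200 [0.448 0.187 0.055] [168  86  49]
202 [0.443 0.188 0.05 ] [162  81  43]
204 [0.439 0.19  0.037] [87 56 45]
206 [ 0.438  0.197 -0.003] [117 113 113]
```

View pics/crop0.png

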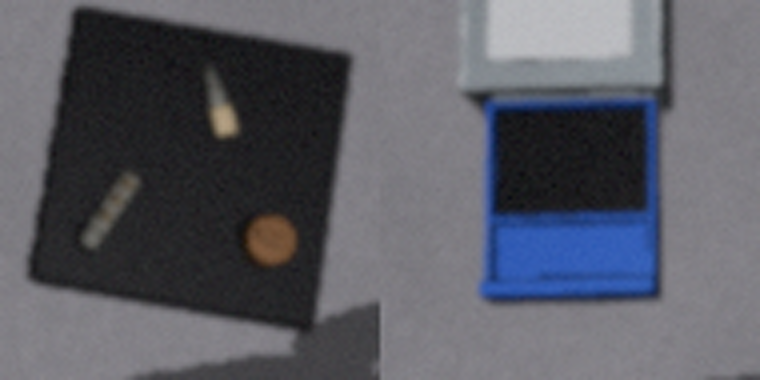

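The crop shows the brown vertebra with its ridge running diagonally, well clear of the jaw and tooth. It also shows the tray's black compartment, the blue finger trough and the front lip, with the unit's yaw at about +1°. I'll turn the tool to match and move above the vertebra.

apply_moves:
  series:
    - [[0,0,0],[0,0,0.096]]
    - [[0,0,0],[0,0,0.096]]
    - [[0,0,0],[0,0,0.096]]
    - [[0,0,0],[0,0,0.096]]
    - [[17,-29,8],[0,0,0]]
    - [[17,-29,8],[0,0,0]]
    - [[17,-29,8],[0,0,0]]
    - [[17,-29,8],[0,0,0]]
    - [[17,-29,8],[0,0,0]]
    - [[17,-29,8],[0,0,0]]
    - [[17,-29,8],[0,0,0]]
    - [[17,-29,8],[0,0,0]]
  claw: 0.8

```text
t: 1.1
tool_pos: [0.3665, -0.3166, 0.34]
orientation: [-3.141, -0.026, 0.001]
force: [0.2, 0.1, 0.8]
opening: 0.0742
gripper_force: 0.0
```

apply_moves:
  series:
    - [[17,-29,8],[0,0,0]]
    - [[17,-29,8],[0,0,0]]
    - [[17,-29,8],[0,0,0]]
    - [[17,-28,8],[0,0,0]]
    - [[0,0,0],[0,0,0]]
    - [[0,0,0],[0,0,0]]
    - [[0,0,0],[0,0,0]]

```text
t: 1.68
tool_pos: [0.4321, -0.2022, 0.3086]
orientation: [3.141, 0.028, -0.001]
force: [0.7, -0.1, -0.6]
opening: 0.0746
gripper_force: 0.0
```

```bash
cat >> h.py <<'E'
def go(x,y,z,yaw=0.0174):
    "shift (mm, tool axes) and yaw turn left to a TCP target"
    s=robot.read_state(); Rm=R.from_rotvec(s['orientation']).as_matrix()
    T=np.array([[np.cos(yaw),np.sin(yaw),0],[np.sin(yaw),-np.cos(yaw),0],[0,0,-1]])
    print('pos',s['tool_pos'].round(4) if hasattr(s['tool_pos'],'round') else s['tool_pos'],'rot left',R.from_matrix(Rm.T@T).as_rotvec().round(4),
     'shift mm',(Rm.T@(np.array([x,y,z])-s['tool_pos'])*1000).round(1),'F',np.round(s['force'],1),'open',s['opening'],'t',s['t'])
E
python3 - <<'E'
from h import *
go(.4325,-.202,.300)
for n in ('top','side'):
    im,W=cloud(n)
    if n=='side': 
        np.save('side1.npy',W); cv2.imwrite('pics/side1.png',im)
        hsv=cv2.cvtColor(im,cv2.COLOR_BGR2HSV); m=np.zeros((384,512),bool); m[240:262,246:266]=1
        P=W[m&(W[...,2]>.034)]; print(len(P), P.mean(0), cv2.minAreaRect((P[:,:2]*1000).astype(np.float32)))
        m[:]=0; m[150:190,240:300]=1
        b=m&(hsv[...,0]>100)&(hsv[...,0]<130)&(hsv[...,1]>150)&(W[...,2]>.042)
        P=W[b]; print('lip',len(P),P.mean(0),cv2.minAreaRect((P[:,:2]*1000).astype(np.float32)))
E
```

```text
pos [ 0.4321 -0.2022  0.3086] rot left [0.0002 0.0006 0.0003] shift mm [ 0.4 -0.2  8.6] F [ 0.7 -0.1 -0.6] open 0.07463871127454172 t 1.6833
100 [ 0.43347968 -0.21553857  0.05836702] ((437.1603088378906, -223.366943359375), (33.402225494384766, 65.32720947265625), 9.013290405273438)
lip 0 [nan nan nan] ((0.0, 0.0), (0.0, 0.0), 0.0)<stdin>:11: RuntimeWarning: Mean of empty slice.
  ret = um.true_divide(
```

apply_moves:
  series:
    - [[0.4,0,20],[0,0,0]]
    - [[0,0,20],[0,0,0]]
    - [[0,0,20],[0,0,0]]
    - [[0,0,16],[0,0,0]]
    - [[0,0,12],[0,0,0]]
    - [[0,0,8],[0,0,0]]
    - [[0,0,6],[0,0,0]]
    - [[0,0,0],[0,0,0]]
    - [[0,0,0],[0,0,0]]

```text
t: 2.53
tool_pos: [0.4327, -0.2026, 0.2071]
orientation: [3.141, 0.025, 0.0]
force: [0.9, 0.2, -0.2]
opening: 0.0738
gripper_force: 0.0
```

apply_moves:
  series:
    - [[0,0,0],[0,0,0]]
    - [[0,0,0],[0,0,0]]
    - [[0,0,0],[0,0,0]]
    - [[0,0,0],[0,0,0]]
    - [[0,0,0],[0,0,0]]
    - [[0,0,0],[0,0,0]]
    - [[0,0,0],[0,0,0]]
    - [[0,0,0],[0,0,0]]
  claw: 0.3
  newtons: 10

```text
t: 3.2
tool_pos: [0.4327, -0.2021, 0.2069]
orientation: [3.141, 0.026, 0.0]
force: [-1.0, -0.0, 0.8]
opening: 0.0356
gripper_force: 10.0
```

apply_moves:
  series:
    - [[0,0,-4],[0,0,0]]
    - [[0,0,-10],[0,0,0]]
    - [[0,0,-18],[0,0,0]]
    - [[0,0,-24],[0,0,0]]
    - [[0,0,-24],[0,0,0]]
    - [[2,-6,-10],[0,0,0]]
    - [[4,-14,0],[0,0,0]]
    - [[6,-22,0],[0,0,0]]
    - [[8,-28,0],[0,0,0]]
    - [[8,-28,0],[0,0,0]]
    - [[8,-28,0],[0,0,0]]
    - [[8,-28,0],[0,0,0]]

```text
t: 4.2
tool_pos: [0.4741, -0.0456, 0.2968]
orientation: [-3.141, -0.026, -0.0]
force: [-0.2, 0.2, -0.9]
opening: 0.0355
gripper_force: 10.0
```

apply_moves:
  series:
    - [[8,-28,0],[0,0,0]]
    - [[8,-28,0],[0,0,0]]
    - [[8,-28,0],[0,0,0]]
    - [[8,-28,0],[0,0,0]]
    - [[8,-28,0],[0,0,0]]
    - [[8,-28,0],[0,0,0]]
    - [[8,-26,0],[0,0,0]]
    - [[6,-22,0],[0,0,0]]
    - [[4,-14,0],[0,0,0]]
    - [[1,-6,0],[0,0,0]]
    - [[0,0,0],[0,0,0]]
    - [[0,0,0],[0,0,0]]

```text
t: 5.2
tool_pos: [0.5369, 0.1893, 0.2965]
orientation: [3.141, 0.027, -0.001]
force: [-0.1, 0.1, -0.1]
opening: 0.0358
gripper_force: 10.0
```

```bash
python3 - <<'E'
from h import *
go(.537,.1945,.214)
im,W=cloud('side'); cv2.imwrite('pics/side2.png',cv2.resize(im[90:240,190:390],None,fx=4,fy=4))
E
```

```text
pos [0.5369 0.1893 0.2965] rot left [ 0.0006  0.0006 -0.0003] shift mm [ 0.3 -5.2 82.5] F [-0.1  0.1 -0.1] open 0.03576793505601055 t 5.2
```

View pics/side2.png

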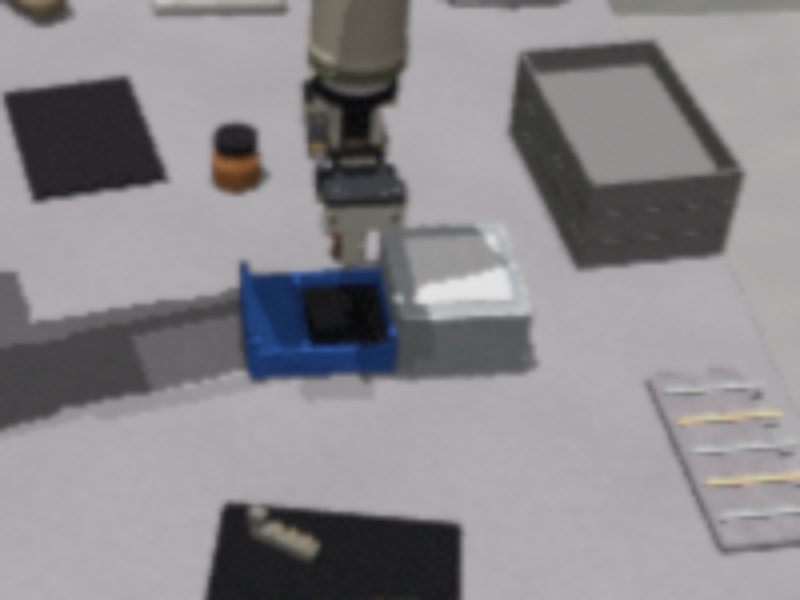

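The vertebra is held above the tray, in line with the compartment at about (345,310) in the crop. I'll lower it now, slowly at the end.

apply_moves:
  series:
    - [[0,-5,14],[0,0,0]]
    - [[0,0,18],[0,0,0]]
    - [[0,0,18],[0,0,0]]
    - [[0,0,12],[0,0,0]]
    - [[0,0,8],[0,0,0]]
    - [[0,0,5],[0,0,0]]
    - [[0,0,3],[0,0,0]]
    - [[0,0,2],[0,0,0]]
    - [[0,0,0],[0,0,0]]
    - [[0,0,0],[0,0,0]]

```text
t: 6.08
tool_pos: [0.5374, 0.1948, 0.2175]
orientation: [-3.141, -0.026, -0.002]
force: [0.3, -1.3, -0.9]
opening: 0.0354
gripper_force: 10.0
```

apply_moves:
  series:
    - [[0,0,1],[0,0,0]]
    - [[0,0,1],[0,0,0]]
    - [[0,0,1],[0,0,0]]
    - [[0,0,0.5],[0,0,0]]
    - [[0,0,0],[0,0,0]]
    - [[0,0,0],[0,0,0]]
    - [[0,0,0],[0,0,0]]

```text
t: 6.67
tool_pos: [0.537, 0.1948, 0.2132]
orientation: [3.141, 0.026, -0.0]
force: [-0.7, 0.2, -0.4]
opening: 0.0359
gripper_force: 10.0
```

apply_moves:
  series:
    - [[0,0,0.4],[0,0,0]]
    - [[0,0,0.4],[0,0,0]]
    - [[0,0,0],[0,0,0]]
    - [[0,0,0],[0,0,0]]
    - [[0,0,0],[0,0,0]]

```text
t: 7.08
tool_pos: [0.537, 0.1947, 0.2124]
orientation: [3.141, 0.026, -0.0]
force: [-0.0, -1.2, -2.4]
opening: 0.0354
gripper_force: 10.0
```

apply_moves:
  series:
    - [[0,0,0.3],[0,0,0]]
    - [[0,0,0.3],[0,0,0]]
    - [[0,0,0],[0,0,0]]
    - [[0,0,0],[0,0,0]]
    - [[0,0,0],[0,0,0]]

```text
t: 7.5
tool_pos: [0.537, 0.1948, 0.2119]
orientation: [-3.141, -0.026, -0.0]
force: [0.6, 0.9, -0.7]
opening: 0.0357
gripper_force: 10.0
```

apply_moves:
  series:
    - [[0,0,0.3],[0,0,0]]
    - [[0,0,0.3],[0,0,0]]
    - [[0,0,0],[0,0,0]]
    - [[0,0,0],[0,0,0]]
    - [[0,0,0],[0,0,0]]

```text
t: 7.92
tool_pos: [0.5371, 0.1948, 0.2118]
orientation: [-3.141, -0.027, -0.0]
force: [-2.6, -1.2, 5.7]
opening: 0.0354
gripper_force: 10.0
```

```bash
python3 - <<'E'
from h import *
s=robot.read_state(); print(s['tool_pos'],s['force'],s['wrist_torque'])
E
```

```text
[0.53708879 0.19478643 0.21180345] [-2.55355969 -1.21215447  5.71966453] [-0.10420134  0.46751778 -0.03325984]
```

Contact at about 6 N. I'll open part way to stay inside the tray walls, then lift.

apply_moves:
  series:
    - [[0,0,-0.3],[0,0,0]]
    - [[0,0,0],[0,0,0]]
    - [[0,0,0],[0,0,0]]
    - [[0,0,0],[0,0,0]]
    - [[0,0,0],[0,0,0]]
    - [[0,0,0],[0,0,0]]
    - [[0,0,0],[0,0,0]]
  claw: 0.58

```text
t: 8.5
tool_pos: [0.537, 0.1947, 0.2115]
orientation: [3.141, 0.026, -0.0]
force: [-0.1, -0.6, -0.3]
opening: 0.0534
gripper_force: 0.0
```

apply_moves:
  series:
    - [[0,0,-4],[0,0,0]]
    - [[0,0,-8],[0,0,0]]
    - [[0,0,-16],[0,0,0]]
    - [[0,0,-24],[0,0,0]]
    - [[0,0,-24],[0,0,0]]
    - [[-10,0,-12],[0,0,0]]
    - [[-24,0,0],[0,0,0]]
    - [[-30,0,0],[0,0,0]]
    - [[-30,0,0],[0,0,0]]
    - [[-30,0,0],[0,0,0]]
    - [[-18,0,0],[0,0,0]]
    - [[-6,0,0],[0,0,0]]

```text
t: 9.5
tool_pos: [0.387, 0.1923, 0.3]
orientation: [-3.141, -0.028, 0.0]
force: [0.7, 0.2, -0.1]
opening: 0.0542
gripper_force: 0.0
```

apply_moves:
  series:
    - [[0,0,0],[0,0,0]]
    - [[0,0,0],[0,0,0]]
    - [[0,0,0],[0,0,0]]
    - [[0,0,0],[0,0,0]]
  claw: 0

```text
t: 9.83
tool_pos: [0.39, 0.1922, 0.2999]
orientation: [-3.141, -0.026, -0.001]
force: [0.1, 0.4, -0.1]
opening: 0.032
gripper_force: 0.0
```

```bash
python3 - <<'E'
from h import *
go(.415,.1925,.212)
im,W=cloud('side'); np.save('s3.npy',W); a=cv2.resize(im[130:200,230:340],None,fx=6,fy=6)
it,Wt=cloud('top'); np.save('t3.npy',Wt); cv2.imwrite('pics/t3full.png',it)
hsv=cv2.cvtColor(it,cv2.COLOR_BGR2HSV); z=Wt[...,2]
b=np.zeros(z.shape,bool); b[150:185,160:215]=1
m=b&(z>.037)&(hsv[...,0]<25)&(hsv[...,1]>80); print('vert',m.sum(),Wt[m].mean(0), cv2.minAreaRect((Wt[m][:,:2]*1000).astype(np.float32)))
cv2.imwrite('pics/s3.png',a)
E
```

```text
pos [0.39   0.1922 0.2999] rot left [-0.0001 -0.0006 -0.0011] shift mm [25.   0.2 87.9] F [ 0.1  0.4 -0.1] open 0.03201310583935053 t 9.8333
vert 124 [0.53155157 0.19226857 0.06369262] ((489.67486572265625, 161.89886474609375), (146.872802734375, 33.32795715332031), 35.37422561645508)
```

View pics/s3.png

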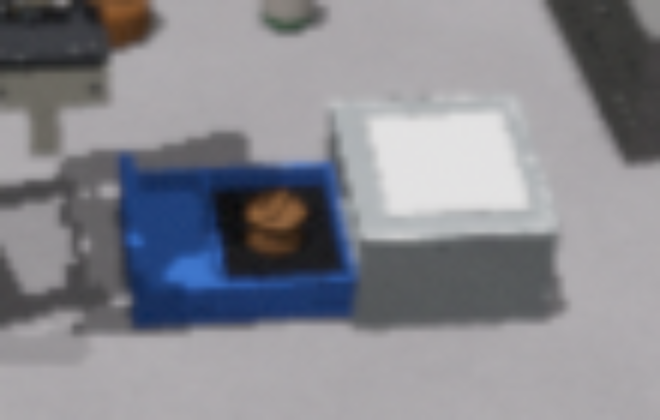

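The vertebra stands upright near the middle of the compartment, at about (275,220) in the crop. Next I'll lower the closed fingers in front of the lip.

apply_moves:
  series:
    - [[2,0,10],[0,0,0]]
    - [[2,0,20],[0,0,0]]
    - [[2,0,20],[0,0,0]]
    - [[2,0,20],[0,0,0]]
    - [[2,0,16],[0,0,0]]
    - [[0,0,10],[0,0,0]]
    - [[0,0,6],[0,0,0]]
    - [[0,0,0],[0,0,0]]
    - [[0,0,0],[0,0,0]]
  claw: 0

```text
t: 10.68
tool_pos: [0.3991, 0.1925, 0.1976]
orientation: [3.141, 0.026, -0.0]
force: [0.5, 0.4, 0.1]
opening: 0.0004
gripper_force: 0.0
```

apply_moves:
  series:
    - [[6,0,0],[0,0,0]]
    - [[6,0,0],[0,0,0]]
    - [[4,0,0],[0,0,0]]
    - [[2,0,0],[0,0,0]]
    - [[2,0,0],[0,0,0]]
    - [[2,0,0],[0,0,0]]
    - [[2,0,0],[0,0,0]]
    - [[2,0,0],[0,0,0]]
    - [[2,0,0],[0,0,0]]
    - [[2,0,0],[0,0,0]]
    - [[2,0,0],[0,0,0]]
    - [[0,0,0],[0,0,0]]

```text
t: 11.68
tool_pos: [0.4312, 0.193, 0.1975]
orientation: [3.141, 0.026, -0.0]
force: [-0.0, -0.5, 0.6]
opening: 0.0001
gripper_force: 0.0
```

apply_moves:
  series:
    - [[1,0,0],[0,0,0]]
    - [[1,0,0],[0,0,0]]
    - [[1,0,0],[0,0,0]]
    - [[1,0,0],[0,0,0]]
    - [[1,0,0],[0,0,0]]
    - [[1,0,0],[0,0,0]]

```text
t: 12.18
tool_pos: [0.4369, 0.193, 0.1974]
orientation: [3.141, 0.026, -0.001]
force: [-4.0, -0.8, 1.5]
opening: 0.0002
gripper_force: 2.0
```

apply_moves:
  series:
    - [[1.5,0,0],[0,0,0]]
    - [[2,0,0],[0,0,0]]
    - [[2.5,0,0],[0,0,0]]
    - [[3,0,0],[0,0,0]]
    - [[3,0,0],[0,0,0]]
    - [[3,0,0],[0,0,0]]
    - [[3,0,0],[0,0,0]]
    - [[3,0,0],[0,0,0]]
    - [[3,0,0],[0,0,0]]
    - [[3,0,0],[0,0,0]]
    - [[3,0,0],[0,0,0]]
    - [[3,0,0],[0,0,0]]

```text
t: 13.18
tool_pos: [0.4702, 0.1936, 0.1974]
orientation: [3.141, 0.026, -0.001]
force: [-6.5, 0.3, 2.3]
opening: 0.0005
gripper_force: 2.9
```

apply_moves:
  series:
    - [[3,0,0],[0,0,0]]
    - [[3,0,0],[0,0,0]]
    - [[3,0,0],[0,0,0]]
    - [[3,0,0],[0,0,0]]
    - [[3,0,0],[0,0,0]]
    - [[3,0,0],[0,0,0]]
    - [[3,0,0],[0,0,0]]
    - [[2.5,0,0],[0,0,0]]
    - [[2,0,0],[0,0,0]]
    - [[1.5,0,0],[0,0,0]]
    - [[1,0,0],[0,0,0]]
    - [[0,0,0],[0,0,0]]

```text
t: 14.18
tool_pos: [0.4982, 0.194, 0.1974]
orientation: [3.141, 0.026, -0.001]
force: [-5.4, -0.4, 1.9]
opening: 0.0006
gripper_force: 2.8
```

```bash
python3 - <<'E'
from h import *
go(.52,.1945,.1975)
W0=np.load('s3.npy'); im,W=cloud('side'); cv2.imwrite('pics/s4.png',im)
o=cv2.imread('pics/side0.png')
def ed(im,W):
    hsv=cv2.cvtColor(im,cv2.COLOR_BGR2HSV); b=np.zeros((384,512),bool); b[140:200,230:310]=1
    m=b&(hsv[...,0]>100)&(hsv[...,0]<130)&(hsv[...,1]>150)&(W[...,2]>.04)&(W[...,2]<.06); P=W[m]; print(len(P),np.median(P,0),np.percentile(P[:,0],[5,95]))
ed(o,np.load('side0.npy')); ed(im,W)
E
```

```text
pos [0.4982 0.194  0.1974] rot left [ 0.0001  0.0007 -0.0007] shift mm [21.8 -0.1 -0.1] F [-5.4 -0.4  1.9] open 0.0005750390696701158 t 14.1833
50 [0.44539889 0.17730863 0.05016803] [0.44119856 0.44981668]
20 [0.51324139 0.13980907 0.04827528] [0.50798479 0.51718905]
```

apply_moves:
  series:
    - [[1.5,0,0],[0,0,0]]
    - [[1.5,0,0],[0,0,0]]
    - [[1.5,0,0],[0,0,0]]
    - [[1.5,0,0],[0,0,0]]
    - [[1.5,0,0],[0,0,0]]
    - [[1.5,0,0],[0,0,0]]
    - [[1.5,0,0],[0,0,0]]
    - [[1.5,0,0],[0,0,0]]
    - [[1,0,0],[0,0,0]]
    - [[1,0,0],[0,0,0]]
    - [[1,0,0],[0,0,0]]
    - [[1,0,0],[0,0,0]]

```text
t: 15.23
tool_pos: [0.5139, 0.1943, 0.1974]
orientation: [3.141, 0.026, -0.002]
force: [-7.2, -0.0, 3.8]
opening: 0.0003
gripper_force: 3.7
```

apply_moves:
  series:
    - [[0.5,0,0],[0,0,0]]
    - [[0.5,0,0],[0,0,0]]
    - [[0.5,0,0],[0,0,0]]
    - [[0.5,0,0],[0,0,0]]

```text
t: 15.57
tool_pos: [0.516, 0.1943, 0.1974]
orientation: [3.141, 0.026, -0.002]
force: [-6.3, -1.3, 3.5]
opening: 0.0006
gripper_force: 3.4
```

apply_moves:
  series:
    - [[0.5,0,0],[0,0,0]]
    - [[0.5,0,0],[0,0,0]]
    - [[0.5,0,0],[0,0,0]]

```text
t: 15.82
tool_pos: [0.5175, 0.1944, 0.1974]
orientation: [3.141, 0.026, -0.001]
force: [-6.4, -0.1, 2.9]
opening: 0.0001
gripper_force: 3.1
```

apply_moves:
  series:
    - [[0.5,0,0],[0,0,0]]
    - [[0.5,0,0],[0,0,0]]

```text
t: 15.98
tool_pos: [0.5184, 0.1944, 0.1974]
orientation: [3.141, 0.026, -0.002]
force: [-6.9, 0.2, 3.8]
opening: 0.0005
gripper_force: 3.6
```

apply_moves:
  series:
    - [[0.5,0,0],[0,0,0]]
    - [[0.3,0,0],[0,0,0]]

```text
t: 16.15
tool_pos: [0.5193, 0.1944, 0.1974]
orientation: [3.141, 0.026, -0.002]
force: [-6.3, -0.2, 2.4]
opening: 0.0002
gripper_force: 3.5
```

apply_moves:
  series:
    - [[0.4,0,0],[0,0,0]]
    - [[0.3,0,0],[0,0,0]]

```text
t: 16.32
tool_pos: [0.5199, 0.1944, 0.1974]
orientation: [3.141, 0.026, -0.002]
force: [-7.2, -0.8, 3.4]
opening: 0.0006
gripper_force: 3.6
```

apply_moves:
  series:
    - [[0.4,0,0],[0,0,0]]
    - [[0.3,0,0],[0,0,0]]

```text
t: 16.48
tool_pos: [0.5203, 0.1944, 0.1974]
orientation: [3.141, 0.026, -0.004]
force: [-11.4, -0.8, 8.2]
opening: 0.0004
gripper_force: 5.9
```

apply_moves:
  series:
    - [[0.4,0,0],[0,0,0]]
    - [[0.3,0,0],[0,0,0]]

```text
t: 16.65
tool_pos: [0.5206, 0.1945, 0.1973]
orientation: [3.141, 0.027, -0.006]
force: [-15.9, -1.6, 11.4]
opening: 0.0003
gripper_force: 7.9
```

apply_moves:
  series:
    - [[0.4,0,0],[0,0,0]]
    - [[0.3,0,0],[0,0,0]]

```text
t: 16.82
tool_pos: [0.5208, 0.1945, 0.1973]
orientation: [3.141, 0.027, -0.008]
force: [-19.3, -2.1, 14.8]
opening: 0.0003
gripper_force: 9.8
```

The force is climbing with almost no travel, so the tray is at the stop. I'll back off and wait.

apply_moves:
  series:
    - [[-2,0,0],[0,0,0]]
    - [[-3,0,0],[0,0,0]]
    - [[-4,0,0],[0,0,0]]
    - [[-6,0,0],[0,0,0]]
    - [[-8,0,0],[0,0,0]]
    - [[-8,0,0],[0,0,0]]
    - [[-8,0,0],[0,0,0]]
    - [[-4,0,0],[0,0,0]]
    - [[0,0,0],[0,0,0]]
    - [[0,0,0],[0,0,0]]
    - [[0,0,0],[0,0,0]]
    - [[0,0,0],[0,0,0]]

```text
t: 17.82
tool_pos: [0.4795, 0.1938, 0.1978]
orientation: [-3.141, -0.026, -0.001]
force: [0.6, -0.5, -0.4]
opening: 0.0008
gripper_force: 0.0
```

apply_moves:
  series:
    - [[0,0,0],[0,0,0]]
    - [[0,0,0],[0,0,0]]
    - [[0,0,0],[0,0,0]]
    - [[0,0,0],[0,0,0]]
    - [[0,0,0],[0,0,0]]
    - [[0,0,0],[0,0,0]]
    - [[0,0,0],[0,0,0]]
    - [[0,0,0],[0,0,0]]
    - [[0,0,0],[0,0,0]]
    - [[0,0,0],[0,0,0]]
    - [[0,0,0],[0,0,0]]
    - [[0,0,0],[0,0,0]]

```text
t: 18.82
tool_pos: [0.4791, 0.1938, 0.1975]
orientation: [-3.141, -0.026, -0.0]
force: [-0.1, 0.6, 0.3]
opening: 0.0006
gripper_force: 0.0
```

```bash
cat >> h.py <<'E'
def lip(f):
    im,W=cloud('side'); cv2.imwrite(f,cv2.resize(im[130:200,230:340],None,fx=6,fy=6))
    hsv=cv2.cvtColor(im,cv2.COLOR_BGR2HSV); b=np.zeros((384,512),bool); b[140:200,230:310]=1
    m=b&(hsv[...,0]>100)&(hsv[...,0]<130)&(hsv[...,1]>150)&(W[...,2]>.04)&(W[...,2]<.06); P=W[m]; print(len(P),np.median(P,0),np.percentile(P[:,0],[5,95]))
E
python3 - <<'E'
from h import *
go(.55,.1945,.270); lip('pics/s5.png')
E
```

```text
pos [0.4791 0.1938 0.1975] rot left [-0.     -0.     -0.0006] shift mm [ 70.9   0.5 -72.5] F [-0.1  0.6  0.3] open 0.0005611113662133884 t 18.8167
27 [0.52592333 0.14724521 0.04924107] [0.52059932 0.52953697]
```

View pics/s5.png

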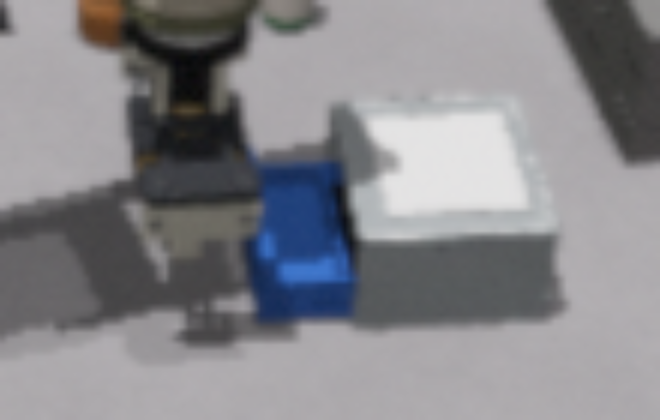

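The tray is latched: its lip is at x≈0.525 (about (260,230) in the crop), with only the trough still outside the housing. I'll go up and over, then down into the trough.

apply_moves:
  series:
    - [[0,0,-15],[0,0,0]]
    - [[0,0,-25],[0,0,0]]
    - [[0,0,-25],[0,0,0]]
    - [[0,0,-20],[0,0,0]]
    - [[10,0,0],[0,0,0]]
    - [[20,0,0],[0,0,0]]
    - [[20,0,0],[0,0,0]]
    - [[15,0,0],[0,0,0]]
    - [[6,0,0],[0,0,0]]
    - [[2,0,0],[0,0,0]]
    - [[0,0,0],[0,0,0]]
    - [[0,0,0],[0,0,0]]

```text
t: 19.87
tool_pos: [0.5515, 0.195, 0.2822]
orientation: [3.141, 0.027, -0.002]
force: [-0.4, -0.3, -0.3]
opening: 0.0006
gripper_force: 0.0
```

apply_moves:
  series:
    - [[0,0,10],[0,0,0]]
    - [[0,0,16],[0,0,0]]
    - [[0,0,16],[0,0,0]]
    - [[0,0,10],[0,0,0]]
    - [[0,0,8],[0,0,0]]
    - [[0,0,5],[0,0,0]]
    - [[0,0,1],[0,0,0]]
    - [[0,0,0],[0,0,0]]
    - [[0,0,0],[0,0,0]]

```text
t: 20.62
tool_pos: [0.5525, 0.1951, 0.2173]
orientation: [-3.141, -0.026, -0.002]
force: [-0.4, 0.1, 0.8]
opening: 0.0003
gripper_force: 0.0
```

apply_moves:
  series:
    - [[-3,0,0],[0,0,0]]
    - [[-3,0,0],[0,0,0]]
    - [[-2,0,0],[0,0,0]]
    - [[-1,0,0],[0,0,0]]
    - [[-1,0,0],[0,0,0]]
    - [[-1,0,0],[0,0,0]]
    - [[0,0,0],[0,0,0]]

```text
t: 21.2
tool_pos: [0.541, 0.1948, 0.2166]
orientation: [-3.141, -0.026, 0.0]
force: [0.0, 0.2, -0.0]
opening: 0.0006
gripper_force: 0.0
```

apply_moves:
  series:
    - [[-0.5,0,0],[0,0,0]]
    - [[-0.5,0,0],[0,0,0]]
    - [[-0.5,0,0],[0,0,0]]
    - [[0,0,0],[0,0,0]]

```text
t: 21.53
tool_pos: [0.5395, 0.1948, 0.2165]
orientation: [-3.141, -0.026, 0.0]
force: [0.1, 0.4, 0.3]
opening: 0.0007
gripper_force: 0.0
```

apply_moves:
  series:
    - [[-0.5,0,0],[0,0,0]]
    - [[-0.5,0,0],[0,0,0]]
    - [[0,0,0],[0,0,0]]

```text
t: 21.78
tool_pos: [0.5388, 0.1947, 0.2166]
orientation: [-3.141, -0.026, -0.001]
force: [1.5, 0.5, -1.2]
opening: 0.0007
gripper_force: 1.1
```

apply_moves:
  series:
    - [[-0.4,0,0],[0,0,0]]
    - [[-0.3,0,0],[0,0,0]]
    - [[0,0,0],[0,0,0]]

```text
t: 22.03
tool_pos: [0.5384, 0.1947, 0.2167]
orientation: [-3.141, -0.026, -0.003]
force: [5.4, 0.1, -3.9]
opening: 0.0007
gripper_force: 2.8
```

apply_moves:
  series:
    - [[-0.3,0,0],[0,0,0]]
    - [[0,0,0],[0,0,0]]

```text
t: 22.2
tool_pos: [0.5382, 0.1947, 0.2167]
orientation: [-3.141, -0.026, -0.003]
force: [6.1, 0.3, -4.4]
opening: 0.0005
gripper_force: 3.4
```

The tug is at about 6 N and the latch is holding. I'll keep it steady for a second, then release and withdraw.

apply_moves:
  series:
    - [[-0.2,0,0],[0,0,0]]
    - [[0,0,0],[0,0,0]]
    - [[0,0,0],[0,0,0]]
    - [[0,0,0],[0,0,0]]
    - [[0,0,0],[0,0,0]]
    - [[0,0,0],[0,0,0]]
    - [[0,0,0],[0,0,0]]
    - [[0,0,0],[0,0,0]]
    - [[0,0,0],[0,0,0]]
    - [[0,0,0],[0,0,0]]
    - [[0,0,0],[0,0,0]]
    - [[0,0,0],[0,0,0]]

```text
t: 23.2
tool_pos: [0.5382, 0.1947, 0.2167]
orientation: [-3.141, -0.026, -0.004]
force: [7.3, 0.1, -5.2]
opening: 0.0005
gripper_force: 3.7
```

apply_moves:
  series:
    - [[1,0,0],[0,0,0]]
    - [[3,0,0],[0,0,0]]
    - [[5,0,0],[0,0,0]]
    - [[4,0,0],[0,0,0]]
    - [[0,0,0],[0,0,0]]
    - [[0,0,-8],[0,0,0]]
    - [[0,0,-16],[0,0,0]]
    - [[0,0,-25],[0,0,0]]
    - [[0,0,-30],[0,0,0]]
    - [[0,0,-30],[0,0,0]]
    - [[0,0,-16],[0,0,0]]
    - [[0,0,0],[0,0,0]]

```text
t: 24.2
tool_pos: [0.5517, 0.1954, 0.3477]
orientation: [-3.139, -0.027, -0.013]
force: [0.3, 0.9, 1.2]
opening: 0.0004
gripper_force: 0.0
```

apply_moves:
  series:
    - [[-20,10,0],[0,0,0]]
    - [[-30,10,0],[0,0,0]]
    - [[-30,10,0],[0,0,0]]
    - [[-30,10,0],[0,0,0]]
    - [[-20,10,0],[0,0,0]]
    - [[-10,0,0],[0,0,0]]
    - [[0,0,0],[0,0,0]]
    - [[0,0,0],[0,0,0]]
    - [[0,0,0],[0,0,0]]

```text
t: 24.95
tool_pos: [0.4117, 0.1428, 0.3414]
orientation: [-3.141, -0.027, -0.0]
force: [-0.4, 0.5, 0.1]
opening: 0.0004
gripper_force: 0.0
```

```bash
python3 - <<'E'
from h import *
s=robot.read_state(); print(s['t'],s['force']); lip('pics/s6.png')
im,W=cloud('side'); cv2.imwrite('pics/s6f.png',im)
E
```

```text
24.95 [-0.39072234  0.46678621  0.09520317]
57 [0.52417535 0.17418323 0.05000203] [0.51992768 0.52902934]
```

View pics/s6f.png

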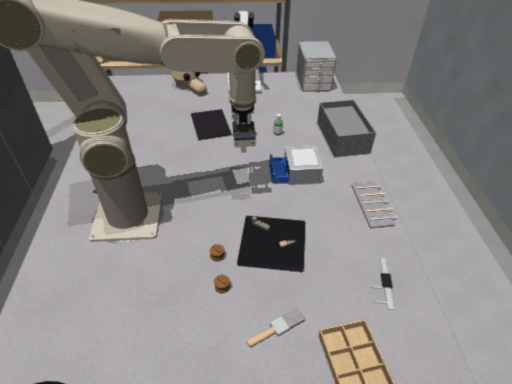

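The tray stays latched at (280,170). The jaw, tooth and other vertebrae are where they were, and the gripper is clear of everything.

```bash
python3 -c "
from plant import robot
print(robot.close_job())"
```

```text
the job is handed in; nothing more can be done
None
```

The vertebra was set down upright in the lined compartment, and the tray was pressed in until it latched. It stayed in for over a second, held against a steady tug of about 7 N, and was still latched with the gripper clear when I handed the job in at about 25 s.

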